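# Clear the skate bench: nest the parts cups, lean the plates to dry

### The job

Clear up after servicing the skates. First nest all the blue parts cups, mouth up, into one stack standing upright in the middle of the round cork coaster; then stand every pink skate plate on one of its short ends on the bench in front of the grey bin and lean it back at a clear slant, somewhere around half-way between flat and upright, against the bin's front (the long side towards the robot), the plates side by side without touching one another, so that they can dry. Leave the pink wheels and the orange bottle where they are.

Things in the scene. Friction and masses are not known exactly. Their poses are not given: they have to be found in the camera images.
- cup1: blue tapered plastic parts cup, open at the top, 72 mm tall, 65 mm across at the rim, 40 mm across at the foot, wall about 3 mm, with a thick bottom (inner floor 30 mm above the underside). Origin: centre of the underside; z points to the open mouth. All the cups are alike and nest: a cup in another sits 30 mm higher. 4 or 5 cups are present; an absent one reads None.
- cup2: blue tapered plastic parts cup, open at the top, 72 mm tall, 65 mm across at the rim, 40 mm across at the foot, wall about 3 mm, with a thick bottom (inner floor 30 mm above the underside). Origin: centre of the underside; z points to the open mouth. All the cups are alike and nest: a cup in another sits 30 mm higher. 4 or 5 cups are present; an absent one reads None.
- cup3: blue tapered plastic parts cup, open at the top, 72 mm tall, 65 mm across at the rim, 40 mm across at the foot, wall about 3 mm, with a thick bottom (inner floor 30 mm above the underside). Origin: centre of the underside; z points to the open mouth. All the cups are alike and nest: a cup in another sits 30 mm higher. 4 or 5 cups are present; an absent one reads None.
- cup4: blue tapered plastic parts cup, open at the top, 72 mm tall, 65 mm across at the rim, 40 mm across at the foot, wall about 3 mm, with a thick bottom (inner floor 30 mm above the underside). Origin: centre of the underside; z points to the open mouth. All the cups are alike and nest: a cup in another sits 30 mm higher. 4 or 5 cups are present; an absent one reads None.
- cup5: blue tapered plastic parts cup, open at the top, 72 mm tall, 65 mm across at the rim, 40 mm across at the foot, wall about 3 mm, with a thick bottom (inner floor 30 mm above the underside). Origin: centre of the underside; z points to the open mouth. All the cups are alike and nest: a cup in another sits 30 mm higher. 4 or 5 cups are present; an absent one reads None.
- plate1: pink flat skate plate, a rectangular slab 170 mm long (its x), 60 mm wide (its y) and 12 mm thick (its z), two grey square inlays on each face. Origin: the slab's centre. Starts lying flat on the bench. 2 or 3 plates are present; an absent one reads None.
- plate2: pink flat skate plate, a rectangular slab 170 mm long (its x), 60 mm wide (its y) and 12 mm thick (its z), two grey square inlays on each face. Origin: the slab's centre. Starts lying flat on the bench. 2 or 3 plates are present; an absent one reads None.
- plate3: pink flat skate plate, a rectangular slab 170 mm long (its x), 60 mm wide (its y) and 12 mm thick (its z), two grey square inlays on each face. Origin: the slab's centre. Starts lying flat on the bench. 2 or 3 plates are present; an absent one reads None.
- coaster: round cork coaster fixed to the bench, 124 mm across, 4 mm thick, where the cup stack is to stand; origin: centre of its underside.
- bin: heavy grey open parts bin with pink wheels in it, fixed: 140 mm deep (its x), 340 mm wide (its y), 100 mm tall, walls 6 mm. Origin: centre of its underside, z up. Its front, a plain upright 340 x 100 mm wall on which the plates are to lean, is at x = -70 mm in its frame and faces its -x (towards the robot).
- wheel1: pink skate wheel with a blue hub lying flat, 62 mm across, 34 mm tall; origin: centre of the underside. A bystander.
- wheel2: pink skate wheel with a blue hub lying flat, 62 mm across, 34 mm tall; origin: centre of the underside. A bystander.
- bottle: orange bottle with a black cap, standing, 56 mm across, 150 mm tall; origin: centre of the underside. A bystander.

How it is judged:
By the outcome, as a careful person would: the job done as asked, in the order asked, and still so for the second after the job is handed in, with the robot touching nothing.
Of cup1, cup2, cup3, cup4, cup5 only 4 to 5 are there at a start; the rules pass over those that are not, and their reading is None.
Of plate1, plate2, plate3 only 2 to 3 are there at a start; the rules pass over those that are not, and their reading is None.
At some moment in a run one of plate1, plate2, plate3 may be knocked a few centimetres aside while the robot is not near it.
It also fails if it takes over 208 s, if anything falls off the work surface, if the arm or the gripper's body presses on something with over 40 N, if the wrist force passes 120 N, or if a joint passes its speed limit or range.

### The arm

A 6-joint arm with a two-finger parallel gripper is mounted at the origin on the work surface. World frame = base frame: x ahead of the robot, y to its left, z up, the work surface at z = 0. Lengths are in mm, angles in rad, forces in N, time in s.
With the tool pointing down it reaches from about 350 to 725 mm from the base axis. Payload 4.3 kg.
Tool frame: the origin (TCP) lies midway between the tips of the shut fingers; the grasp point (between the pads) lies 19 mm behind it; y points along the fingers, x is the direction in which the jaws open and shut, and the axes are right-handed (so a half turn about y gives the same grasp; the last joint's range is limited). The gripper opens to 85 mm and grips with 20 to 120 N. Pads are 22 mm wide; open, the fingers measure 114 mm over their backs; the gripper's body (76 mm by 85 mm) begins 54 mm behind the grasp point. The pads swing forward as they close: fully open they stand 13 mm farther back than shut.
Start: joints at [1.202, 0.377, 0.081, 1.274, 0, 1.46], TCP at [147.16, 555.887, 231.329] pointing down, gripper open.
Joint ranges: [-2.72, 2.72], [-0.84, 1.66], [-1.02, 1.22], [-1.77, 2.12], [-1.37, 1.28], [-3.14, 3.14]. Speed limits (rad/s): [2.57, 2.57, 3.14, 3.14, 3.14, 3.14].

### API

Orientations are given as a unit quaternion [w, x, y, z].
In Python, from rig import manip gives the robot as it stands. Calls block until the motion is done:
- manip.move_pose(position, orientation): joint-space move of the TCP to a pose.
- manip.line_to(position, attitude=None, speed=150, stop_force=None): straight line of the TCP; attitude=None keeps the orientation; speed is the mean speed in mm/s. With stop_force (N) it stops when the force on the tool has changed by that much, and returns True; else False.
- manip.move_j(angles): joint-space move.
- manip.grip(opening, strength=None): finger opening in mm; strength is the grip in N (None keeps the last); returns when the fingers have stopped.
- manip.hold(seconds).
- manip.inverse_kinematics(position, orientation): joint angles nearest the present ones, or None.
- manip.camera(name): name is "scene" or "top"; returns a dict with "pixels" (400x640x3 uint8, blue, green, red), "fx", "fy", "cx", "cy" (pixels), "T" (4x4, takes a point from camera to world coordinates). Camera axes: x right, y down, z forward; pixel columns grow to the right and rows downward; lengths in mm; the calibration is good to about 2 mm. A picture is of the moment at which its call begins. There is no depth.
A pose or a line that the arm cannot do raises manip.PlanningError and nothing moves.
- manip.close_job(): hands the job in, once; it reports no verdict.
Readings, each from a call of its own:
- manip.current_clock(): time.
- manip.current_joint_pos(): joint angles.
- manip.current_qvel(): joint speeds.
- manip.current_joint_efforts(): joint torques, N m.
- manip.current_ee_pos(): TCP position.
- manip.current_eef_rot(): TCP orientation.
- manip.current_contact_force(): force on the tool from outside, world axes, zero at the start.
- manip.current_wrist_torque(): the same for the moment, N m.
- manip.current_finger_gap(): finger opening in mm.
Only numpy, scipy, OpenCV 4.12 (cv2) and the standard library are available. Lean on these libraries where they do the work, as an engineer would, in place of code of your own. Each camera call takes 0.05 s, during which the arm holds its last target.

## Working session

There is one attempt and no reset: what is moved stays moved. The work goes in short steps, each a Python script; the robot and the scene stay as the last script left them, time stands still between calls to the robot, and variables do not carry over. Pictures are saved under pics/ and viewed, and the job is handed in when it is done.

```bash
ls; mkdir -p pics
python3 - <<'E'
from rig import manip
import cv2,numpy as np
for n in("scene","top"):
    c=manip.camera(n); cv2.imwrite(f"pics/{n}0.png",c["pixels"]); print(n,c["fx"],c["fy"],c["cx"],c["cy"]);print(np.round(c["T"],4))
print(manip.current_clock(),manip.current_eef_rot(),manip.current_finger_gap())
E
```

```text
pics
scene 400.4457968160327 400.4457968160327 313.74805327721987 202.47698440703493
[[-8.801000e-01  2.838000e-01 -3.808000e-01  1.082412e+03]
 [ 4.749000e-01  5.271000e-01 -7.048000e-01  9.814600e+02]
 [ 7.000000e-04 -8.010000e-01 -5.986000e-01  8.736908e+02]
 [ 0.000000e+00  0.000000e+00  0.000000e+00  1.000000e+00]]
top 446.35889985923137 446.35889985923137 318.4731163491597 202.32977884742093
[[ 1.8100000e-02 -9.8410000e-01  1.7640000e-01  3.6644610e+02]
 [-9.9980000e-01 -1.5800000e-02  1.4400000e-02  2.3333200e+01]
 [-1.1400000e-02 -1.7670000e-01 -9.8420000e-01  1.1844447e+03]
 [ 0.0000000e+00  0.0000000e+00  0.0000000e+00  1.0000000e+00]]
0.1 [-0.56000549  0.56066261  0.43075529 -0.43185781] 85.12742877371475
```

View pics/scene0.png

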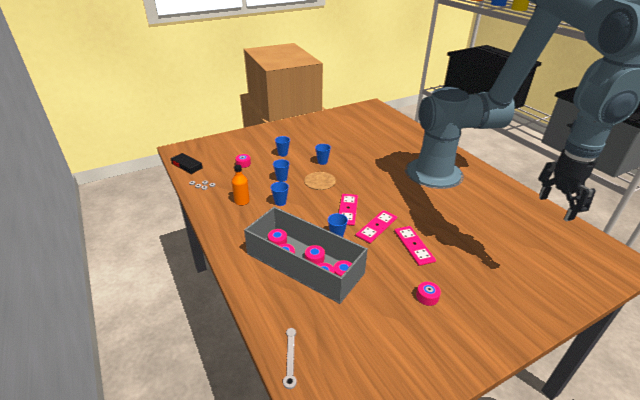

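View pics/top0.png

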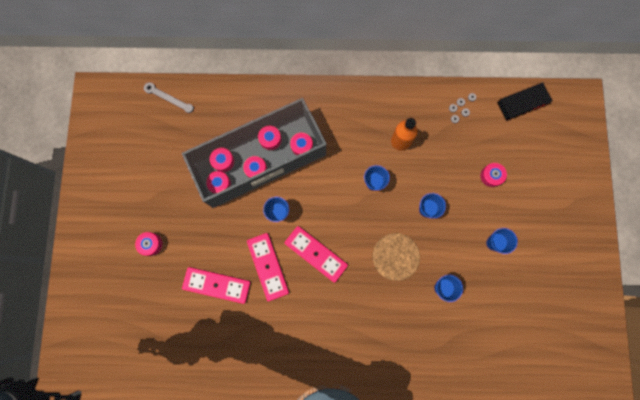

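The scene picture shows 5 upright cups, 3 plates and the rotated bin. In the top picture the coaster is at about (396,257), and one cup stands at (277,209), just in front of the bin. I'll enlarge next.

```bash
cat > h.py <<'E'
import numpy as np,cv2
def ray(c,uv,z):
    T=np.array(c["T"]);d=np.array([(uv[0]-c["cx"])/c["fx"],(uv[1]-c["cy"])/c["fy"],1.])
    d=T[:3,:3]@d;o=T[:3,3];return (o+d*(z-o[2])/d[2])[:2]
def proj(c,P):
    T=np.array(c["T"]);q=(np.atleast_2d(P)-T[:3,3])@T[:3,:3]
    return np.c_[q[:,0]/q[:,2]*c["fx"]+c["cx"],q[:,1]/q[:,2]*c["fy"]+c["cy"]]
def crop(c,x0,y0,x1,y1,s,fn):
    cv2.imwrite(fn,cv2.resize(c["pixels"][y0:y1,x0:x1],None,fx=s,fy=s,interpolation=cv2.INTER_CUBIC))
E
python3 - <<'E'
from rig import manip
from h import *
c=manip.camera("top")
crop(c,170,90,350,310,2.7*1,"pics/a.png"); crop(c,340,150,540,310,4,"pics/b.png")
for n in("top","scene"):
    c=manip.camera(n)
    hsv=cv2.cvtColor(c["pixels"],cv2.COLOR_BGR2HSV)
    for nm,lo,hi in(("blue",(100,120,40),(125,255,255)),("pink",(160,150,80),(175,255,255))):
        m=cv2.inRange(hsv,lo,hi); 
        if nm=="pink" : m=cv2.morphologyEx(m,cv2.MORPH_CLOSE,np.ones((3,3)))
        k,l,s,ce=cv2.connectedComponentsWithStats(m)
        for i in range(1,k):
            if s[i,4]>60:
                p=np.argwhere(l==i)[:,::-1].astype(np.float32)
                cs=cv2.findContours((l==i).astype(np.uint8),0,2)[0][0]
                r=cv2.minAreaRect(p)
                print(n,nm,s[i],np.round(ce[i],1),[np.round(x,1) for x in r])
E
```

```text
top blue [365 166  24  24 452] [376.6 177.7] [array([376.5, 177.5]), array([23., 23.]), np.float64(90.0)]
top blue [212 178  10   8  61] [216.4 181.6] [array([216.5, 181.5]), array([9., 7.]), np.float64(0.0)]
top blue [420 194  26  24 487] [432.2 205.8] [array([432.5, 205.5]), array([25., 23.]), np.float64(0.0)]
top blue [265 198  24  23 446] [276.3 209. ] [array([276.5, 209. ]), array([22., 23.]), np.float64(90.0)]
top blue [487 229  30  24 530] [502.4 240.7] [array([502.8, 240.4]), array([26.8, 24.1]), np.float64(26.6)]
top blue [435 275  28  26 533] [449.  287.5] [array([449. , 287.5]), array([24.7, 24.7]), np.float64(45.0)]
top pink [258 125  23  25 356] [269.4 137.3] [array([269.8, 137.2]), array([24. , 21.9]), np.float64(45.0)]
top pink [291 133  22  21 277] [301. 143.] [array([301.5, 143. ]), array([20., 21.]), np.float64(90.0)]
top pink [207 147  27  46 684] [219.8 168.9] [array([220.1, 169.7]), array([24.6, 45.7]), np.float64(5.4)]
top pink [244 156  23  21 257] [254.  165.7] [array([253.6, 165.2]), array([17.9, 22.4]), np.float64(63.4)]
top pink [481 163  26  23 352] [492.8
[... 1108 characters left out ...]
5]), array([13., 14.]), np.float64(90.0)]
scene pink [339 194  19  31 292] [348.6 207.5] [array([347.4, 208.8]), array([16.7, 30.4]), np.float64(6.3)]
scene pink [356 210  41  33 441] [376.  226.5] [array([376.3, 225.9]), array([16.1, 42.6]), np.float64(48.8)]
scene pink [395 226  41  40 546] [414.7 246. ] [array([414.4, 245.4]), array([49.6, 17.4]), np.float64(53.1)]
scene pink [268 229  27  24 276] [280.2 239.1] [array([283. , 238.8]), array([31.9, 15.5]), np.float64(28.6)]
scene pink [305 245  47  31 463] [324.4 260. ] [array([326.6, 259.6]), array([47.2, 17.7]), np.float64(28.1)]
scene pink [416 282  25  24 376] [427.7 294.1] [array([427.8, 293.1]), array([23.1, 23.1]), np.float64(18.4)]
```

```bash
python3 -c "
import cv2
for f in('a','b'): print(cv2.imread(f'pics/{f}.png').shape)"
```

```text
(594, 486, 3)
(640, 800, 3)
```

View pics/a.png

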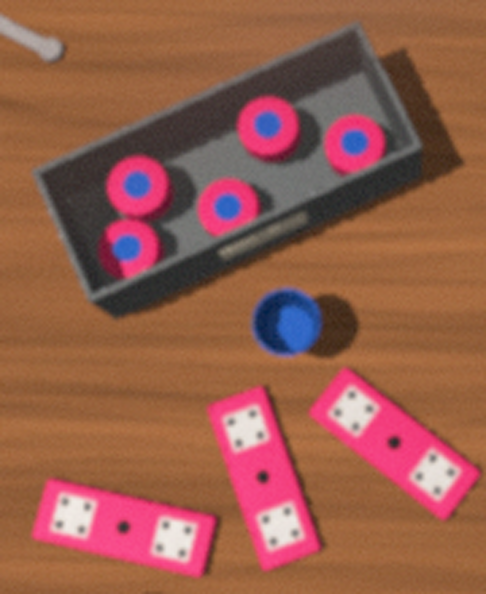

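View pics/b.png

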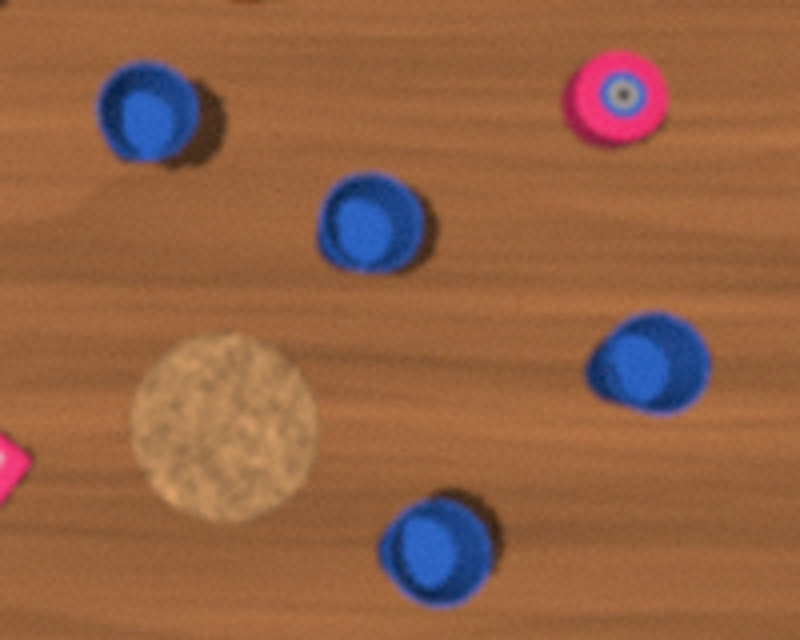

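```bash
cat > est.py <<'E'
from rig import manip
from h import *
from scipy.optimize import least_squares
def circ(x,y,z,r,n=40):
    a=np.linspace(0,2*np.pi,n,endpoint=False);return np.c_[x+r*np.cos(a),y+r*np.sin(a),np.full(n,z)]
def hullcent(c,P):
    h=cv2.convexHull(proj(c,P).astype(np.float32));m=cv2.moments(h);return np.array([m['m10']/m['m00'],m['m01']/m['m00']])
def fitxy(cs,mk,x0):  # cs: list of (cam, measured centroid)
    return least_squares(lambda p:np.concatenate([hullcent(c,mk(*p))-m for c,m in cs]),x0)
def masks(c,col):
    hsv=cv2.cvtColor(c["pixels"],cv2.COLOR_BGR2HSV)
    lo,hi=dict(blue=((100,120,40),(125,255,255)),pink=((160,150,80),(175,255,255)))[col]
    m=cv2.inRange(hsv,lo,hi);cs=cv2.findContours(m,0,1)[0]
    out=[]
    for q in cs:
        f=np.zeros_like(m);cv2.drawContours(f,[q],-1,255,-1)
        if (f>0).sum()>100: out.append(np.argwhere(f)[:,::-1].astype(np.float32))
    return out
def boxpts(x,y,a):
    P=np.array([[i*85,j*30,k] for i in(-1,1) for j in(-1,1) for k in(0,12)],float)
    R=np.array([[np.cos(a),-np.sin(a)],[np.sin(a),np.cos(a)]]);P[:,:2]=P[:,:2]@R.T+[x,y];return P
def plates(c=None):
    c=c or manip.camera("top");out=[]
    for p in masks(c,"pink"):
        r=cv2.minAreaRect(p);L=max(r[1]);W=min(r[1])
        if L>50 and 17<W<30:
            b=cv2.boxPoints(r);b=[ray(c,q,6) for q in b]
            e=[b[1]-b[0],b[2]-b[1]];e=max(e,key=np.linalg.norm);a=np.arctan2(e[1],e[0])
            f=fitxy([(c,p.mean(0))],lambda x,y:boxpts(x,y,a),ray(c,r[0],6))
            out.append((f.x[0],f.x[1],a,np.linalg.norm(e)))
    return out
E
python3 - <<'E'
from est import *
ct=manip.camera("top");cs=manip.camera("scene")
def cup(x,y):return np.r_[circ(x,y,0,20),circ(x,y,72,32.5)]
sm=[p.mean(0) for p in masks(cs,"blue") if p[:,1].min()>50]
for p in masks(ct,"blue"):
    m=p.mean(0)
    if len(p)<300: continue
    f=fitxy([(ct,m)],cup,ray(ct,m,50))
    print("cup",f.x.round(1),np.hypot(*f.x).round(),"scene pred",hullcent(cs,cup(*f.x)).round(1),"top",m.round(1))
print("scene",[s.round(1) for s in sm])
print("rims",[ray(ct,q,72).round(1) for q in((376.6,177.6),(432.4,205.1),(504.4,240.4),(450.1,287.6),(276,208.5))])
print("coaster",ray(ct,(395.6,256.4),4).round(1))
k=lambda x,y:((x+.5)/2.7-.5+170,(y+.5)/2.7-.5+90)
B=np.array([ray(ct,k(*q),100) for q in((37,173),(358,25),(420,147),(92,298))]);print("bin",B.round(1),[np.linalg.norm(B[i]-B[i-1]).round(1) for i in range(4)])
for p in plates(ct):print("plate",np.round(p,2))
E
```

```text
cup [ 361.1 -288.1] 462.0 scene pred [321.3 152.3] top [449.  287.5]
cup [ 477.5 -423.2] 638.0 scene pred [282.2 144.9] top [502.3 240.8]
cup [547.3 146. ] 566.0 scene pred [336.6 224.5] top [276.3 208.9]
cup [ 563.1 -248.9] 616.0 scene pred [281.  168.8] top [432.2 205.7]
cup [ 633.4 -109.7] 643.0 scene pred [279.3 191.7] top [376.6 177.7]
scene [array([337.3, 223.2], dtype=float32), array([280.2, 181.8], dtype=float32), array([322.4, 152.7], dtype=float32), array([282.3, 144.8], dtype=float32)]
rims [array([ 632.4, -107.7]), array([ 563.4, -247.8]), array([ 477.3, -423.6]), array([ 359.7, -285.4]), array([548.3, 146.7])]
coaster [ 437.2 -164.4]
bin [[680.  382.8]
 [830.8  85.8]
 [710.5  24.8]
 [562.  323.6]] [np.float64(132.0), np.float64(333.0), np.float64(134.9), np.float64(333.6)]
plate [355.29 303.64  -1.78 171.77]
plate [404.99 171.21  -2.77 169.56]
plate [440.82  44.76  -2.22 170.45]
```

Run:
```python
from rig import manip
from h import *
c=manip.camera("scene")
crop(c,235,200,375,305,5.5,"pics/c.png"); crop(c,260,125,370,215,7,"pics/d.png")
```

```text
(no output)
```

View pics/c.png

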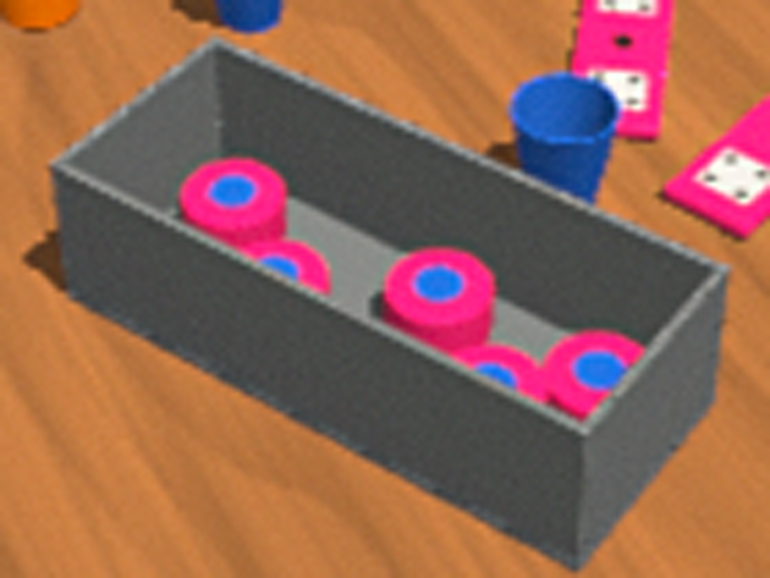

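View pics/d.png

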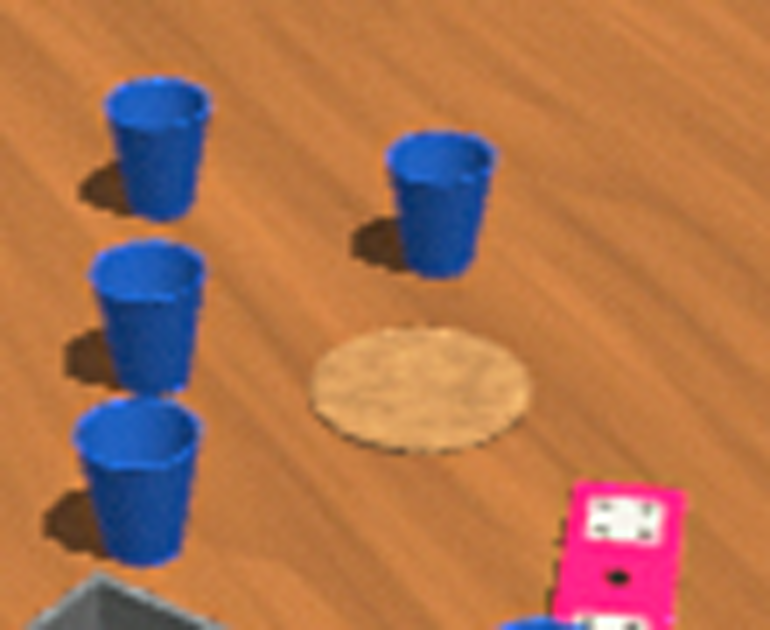

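Run:
```python
from est import *
import json
ct=manip.camera("top");cs=manip.camera("scene")
def cup(x,y):return np.r_[circ(x,y,0,20),circ(x,y,72,32.5)]
k=lambda x,y,s,a,b:np.array([(x+.5)/s-.5+a,(y+.5)/s-.5+b])
f=fitxy([(ct,np.array((395.6,256.4)))],lambda x,y:circ(x,y,4,62),(437,-164));print("coaster top",f.x)
f=fitxy([(cs,k(421,387,7,260,125))],lambda x,y:circ(x,y,4,62),(437,-164));print("coaster scene",f.x)
tp=np.array([k(*q,2.7,170,90) for q in((37,173),(358,25),(420,147),(92,298))])
sp=np.array([k(*q,5.5,235,200) for q in((583,427),(57,167),(215,42),(725,268))])
def P(p):
    x,y,a=p[:3];R=np.array([[np.cos(a),-np.sin(a)],[np.sin(a),np.cos(a)]])
    L=np.array([[70-3,170-3],[70-3,-170+3],[-70+3,-170+3],[-70+3,170-3]])@R.T+[x,y]   # wall-middle
    return np.c_[L,np.full(4,100)]
for nm,S in(("top",[(ct,tp)]),("scene",[(cs,sp)]),("both",[(ct,tp),(cs,sp)])):
    f=least_squares(lambda p:np.concatenate([(proj(c,P(p))-m).ravel() for c,m in S]),[695,203,-.46]);print(nm,f.x.round(3),np.abs(f.fun).max().round(2))
sm=[p.mean(0) for p in masks(cs,"blue") if p[:,1].min()>50 and len(p)<450]
for q in[(361.1,-288.1),(477.5,-423.2),(547.3,146)]:
    h=hullcent(cs,cup(*q));m=min(sm,key=lambda s:np.linalg.norm(s-h))
    print(q,fitxy([(cs,m)],cup,q).x.round(1))
# kinematics probe
from scipy.spatial.transform import Rotation as R
print(R.from_quat(np.roll(manip.current_eef_rot(),-1)).as_matrix().round(3))
```

```text
coaster top [ 437.72683075 -164.37973958]
coaster scene [ 437.32852313 -163.68793022]
top [6.95878e+02 2.04231e+02 4.66000e-01] 0.4
scene [6.98167e+02 2.10116e+02 4.70000e-01] 0.51
both [6.96438e+02 2.05897e+02 4.67000e-01] 1.54
(361.1, -288.1) [ 363.  -279.2]
(477.5, -423.2) [ 476.8 -423.2]
(547.3, 146) [543.9 143.7]
[[ 0.256 -0.    -0.967]
 [ 0.967 -0.     0.256]
 [-0.    -1.     0.   ]]
```

```bash
cat > kin.py <<'E'
from est import *
from scipy.spatial.transform import Rotation as R
def quat(M): return np.roll(R.from_matrix(M).as_quat(),1)
def down(a,s=1):  # jaw along azimuth a
    x=s*np.array([np.cos(a),np.sin(a),0]);y=np.array([0,0,-1.]);return np.c_[x,y,np.cross(x,y)]
LIM=np.array([[-2.72,2.72],[-.84,1.66],[-1.02,1.22],[-1.77,2.12],[-1.37,1.28],[-3.14,3.14]])
BIN=np.array([695.8,205.0]);BA=.467
nb=-np.array([np.cos(BA),np.sin(BA),0]);tb=np.array([-np.sin(BA),np.cos(BA),0]);zz=np.array([0,0,1.])
def slant(s,th,j=1):
    u=-np.cos(th)*nb+np.sin(th)*zz; m=np.sin(th)*nb+np.cos(th)*zz
    foot=np.r_[BIN,0]+70*nb+100/np.tan(th)*nb+s*tb
    x=j*tb;y=-m
    return foot,u,m,np.c_[x,y,np.cross(x,y)]
def ik(p,M): 
    q=manip.inverse_kinematics(list(map(float,p)),list(map(float,quat(M)))); return None if q is None else np.round(q,2)
E
python3 - <<'E'
from kin import *
ct=manip.camera("top");print("bottle",ray(ct,(404,142),0),ray(ct,(410,124),150))
for s in(-105,0,105):
  for th in(45,50):
    for j in(1,-1):
      f,u,m,M=slant(s,np.radians(th),j);c=f+85*u+6*m
      print(s,th,j,c.round(),ik(c-15*m,M),ik(c+50*m+60*zz,M))
for n,p,a in(("A",(360,-284),np.arctan2(-284,360)),("B",(477,-423),-.7),("D",(547,146),BA+np.pi/2),("C",(563,-248),.93),("E",(633,-109),.93),("co",(437,-164),.93),("co",(437,-164),BA+np.pi/2),("p1",(355,303),1.36+np.pi/2),("p2",(405,171),.37+np.pi/2),("p3",(441,45),.92+np.pi/2)):
    for s in(1,-1): print(n,s,ik((*p,0 if n[0]=="p" else 39),down(a,s)),ik((*p,260),down(a,s)))
E
```

```text
bottle [ 751.52211663 -192.05573819] [ 748.43629862 -180.01024776]
-105 45 1 [641.  60.  64.] [-0.21  0.37 -0.89 -0.34  0.46 -0.52] [-0.28  0.09 -0.84  0.01  0.5  -0.58]
-105 45 -1 [641.  60.  64.] [-0.21  0.37 -0.89 -0.34  0.46  2.62] [-0.28  0.09 -0.84  0.01  0.5   2.56]
-105 50 1 [650.  64.  69.] [-0.22  0.4  -0.94 -0.52  0.51 -0.49] [-0.3   0.1  -0.92 -0.16  0.56 -0.56]
-105 50 -1 [650.  64.  69.] [-0.22  0.4  -0.94 -0.52  0.51  2.65] [-0.3   0.1  -0.92 -0.16  0.56  2.58]
0 45 1 [594. 154.  64.] None [-0.07 -0.01 -0.98 -0.1   0.37 -0.4 ]
0 45 -1 [594. 154.  64.] None [-0.07 -0.01 -0.98 -0.1   0.37  2.75]
0 50 1 [603. 158.  69.] None None
0 50 -1 [603. 158.  69.] None None
105 45 1 [547. 247.  64.] None None
105 45 -1 [547. 247.  64.] None None
105 50 1 [556. 252.  69.] None None
105 50 -1 [556. 252.  69.] None None
A 1 [-0.81  0.31 -0.56  0.7   0.    1.43] [-0.81  0.13 -0.17  1.27  0.    1.43]
A -1 [-0.81  0.31 -0.56  0.7   0.   -1.71] [-0.81  0.13 -0.17  1.27  0.   -1.71]
B 1 [-0.82  0.61 -0.05  0.91  0.    1.45] [-0.82  0.51  0.36  1.42  0.    1.45]
B -1 [-0.82  0.61 -0.05  0.9
[... 644 characters left out ...]
.   -3.  ] [-0.5   0.15 -0.15  1.27  0.   -3.  ]
co 1 [-0.5   0.32 -0.54  0.71  0.   -0.96] [-0.5   0.15 -0.15  1.27  0.   -0.96]
co -1 [-0.5   0.32 -0.54  0.71  0.    2.18] [-0.5   0.15 -0.15  1.27  0.    2.18]
p1 1 [ 0.57  0.38 -0.59  0.61  0.   -0.79] [ 0.57  0.15 -0.15  1.27  0.   -0.79]
p1 -1 [ 0.57  0.38 -0.59  0.61  0.    2.35] [ 0.57  0.15 -0.15  1.27  0.    2.35]
p2 1 [ 0.26  0.34 -0.66  0.58  0.   -0.11] [ 0.26  0.1  -0.21  1.26  0.   -0.11]
p2 -1 [ 0.26  0.34 -0.66  0.58  0.    3.03] [ 0.26  0.1  -0.21  1.26  0.    3.03]
p3 1 [-0.04  0.34 -0.65  0.58  0.   -0.96] [-0.04  0.1  -0.2   1.26  0.   -0.96]
p3 -1 [-0.04  0.34 -0.65  0.58  0.    2.18] [-0.04  0.1  -0.2   1.26  0.    2.18]
```

```bash
cat >> kin.py <<'E'
def toolM(x,u,m,de):
    y=-np.cos(de)*m-np.sin(de)*u; return np.c_[x,y,np.cross(x,y)]
E
python3 - <<'E'
from kin import *
r=np.radians
for th in(42,46):
  for de in(0,15,25,35):
    for d in(0,30):
      row=[]
      for s in(-130,-105,-70,-35,0,35,60,80,105):
        f,u,m,_=slant(s,r(th));c=f+(85+d)*u+6*m;M=toolM(tb,u,m,r(de))
        ok=ik(c-15*M[:,1]*-1*-1*0+10*M[:,1],M) is not None and ik(c-60*M[:,1]+20*zz,M) is not None
        row.append("X" if ok else ".")
      print(th,de,d,"".join(row))
for n,p,a in(("p1",(355,303),1.36),("p2",(405,171),.37),("p3",(441,45),.92)):
  for d in(0,30):
    for de in(0,15,25,35):
      h=np.array([np.cos(a),np.sin(a),0]);x=np.cross(zz,h);M=toolM(x,h,zz,r(de))
      p0=np.r_[p,6]+d*h
      print(n,d,de,ik(p0+10*M[:,1],M),ik(p0-80*M[:,1],M) is not None)
E
```

```text
42 0 0 XXXXX....
42 0 30 XXXXXXXXX
42 15 0 XXXXXXXXX
42 15 30 XXXXXXXXX
42 25 0 XXXXXXXXX
42 25 30 XXXXXXXXX
42 35 0 XXXXXXXXX
42 35 30 XXXXXXXXX
46 0 0 XXXX.....
46 0 30 XXXXXX...
46 15 0 XXXXXXXXX
46 15 30 XXXXXXXXX
46 25 0 XXXXXXXXX
46 25 30 XXXXXXXXX
46 35 0 XXXXXXXXX
46 35 30 XXXXXXXXX
p1 0 0 [ 0.57  0.38 -0.59  0.6   0.   -0.79] True
p1 0 15 [ 0.68  0.55 -0.35  0.88 -0.16 -0.67] True
p1 0 25 [ 0.73  0.67 -0.18  1.08 -0.25 -0.58] True
p1 0 35 [ 0.78  0.82  0.    1.28 -0.32 -0.5 ] True
p1 30 0 [ 0.61  0.42 -0.53  0.62  0.   -0.75] True
p1 30 15 [ 0.71  0.59 -0.27  0.92 -0.16 -0.63] True
p1 30 25 [ 0.76  0.72 -0.09  1.13 -0.24 -0.55] True
p1 30 35 [ 0.8   0.86  0.1   1.35 -0.31 -0.47] True
p2 0 0 [ 0.26  0.34 -0.66  0.57  0.   -0.11] True
p2 0 15 [ 0.27  0.54 -0.37  0.92 -0.03 -0.09] True
p2 0 25 [ 0.28  0.68 -0.17  1.15 -0.04 -0.08] True
p2 0 35 [ 0.29  0.84  0.03  1.37 -0.05 -0.07] True
p2 30 0 [ 0.26  0.39 -0.58  0.6   0.   -0.11] True
p2 30 15 [ 0.28  0.59 -0.28  0.97 -0.02 -0.09] True
p2 30 25 [ 0.29  0.73 -0.07  1.2  -0.04 -0.08] True
p2 30 35 [ 0.29  0.89  0.14  1.43 -0.05 -0.06] True
p3 0 0 [-0.04  0.35 -0.65  0.57  0.   -0.96] True
p3 0 15 [ 0.09  0.49 -0.45  0.81 -0.19 -0.81] True
p3 0 25 [ 0.16  0.61 -0.3   0.99 -0.3  -0.71] True
p3 0 35 [ 0.21  0.75 -0.14  1.17 -0.38 -0.61] True
p3 30 0 [ 0.01  0.38 -0.6   0.59  0.   -0.91] True
p3 30 15 [ 0.13  0.53 -0.38  0.85 -0.18 -0.77] True
p3 30 25 [ 0.19  0.65 -0.22  1.03 -0.28 -0.68] True
p3 30 35 [ 0.24  0.79 -0.05  1.23 -0.37 -0.58] True
```

```bash
cat > cups.py <<'E'
from kin import *
CO=np.array([437.5,-164.0])
def mv(p,M): manip.move_pose(list(map(float,p)),list(map(float,quat(M))))
def pick(p,a,s=1,rimoff=33):
    M=down(a,s); mv((*p,200),M); manip.line_to([*map(float,p),72-rimoff],speed=150)
    manip.grip(50,35); g=manip.current_finger_gap(); print("gap",g,manip.current_clock())
    manip.line_to([*map(float,p),270.],speed=250); print("gap",manip.current_finger_gap())
def place(k,a,s=1,rimoff=33,off=(0,0)):
    M=down(a,s); q=CO+np.array(off); z=4+30*k+72-rimoff
    mv((*q,270),M); manip.line_to([*map(float,q),z+12.],speed=250)
    st=manip.line_to([*map(float,q),z+1.],speed=40,stop_force=8)
    print("stopped",st,manip.current_ee_pos(),manip.current_contact_force())
    manip.grip(85); manip.line_to([*map(float,q),max(z+80.,200)],speed=250); print(manip.current_clock())
E
python3 - <<'E'
from cups import *
manip.grip(85,35)
pick((361,-285),np.arctan2(-284,360),1)
c=manip.camera("scene");crop(c,200,40,440,220,3.3,"pics/e.png")
E
```

```text
gap 63.19511745785171 5.3833
gap 63.07700296788583
```

View pics/e.png

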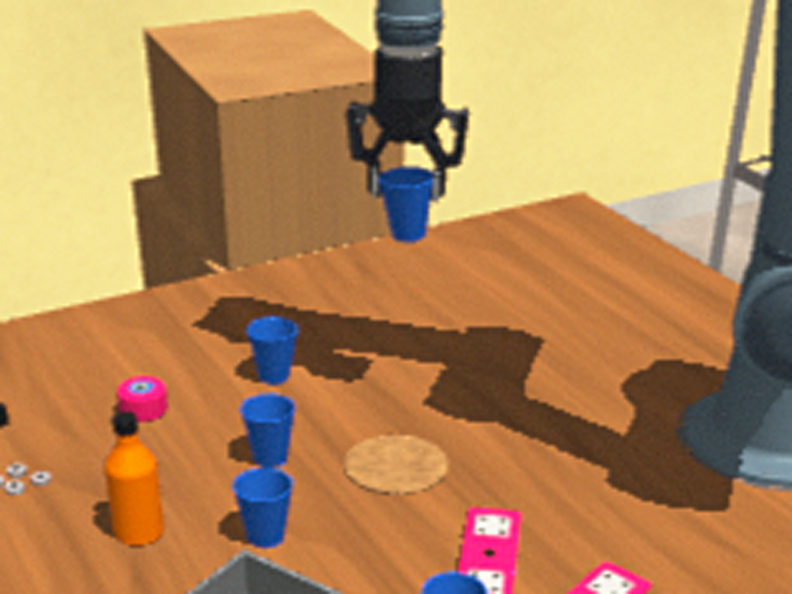

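The cup is held upright at about (408,200) in the crop, with the fingertips about 20 mm below the rim. I'll place it now.

Run:
```python
from cups import *
place(0,np.arctan2(-284,360),1)
mv((500,-330,270),down(-.7))
c=manip.camera("scene");crop(c,260,125,370,215,7,"pics/f.png")
c=manip.camera("top");crop(c,340,150,540,310,4,"pics/g.png")
```

```text
stopped True [ 438.70013217 -164.65924848   44.53544121] [-0.15305211  0.40348025  5.63002389]
9.6333
```

View pics/f.png

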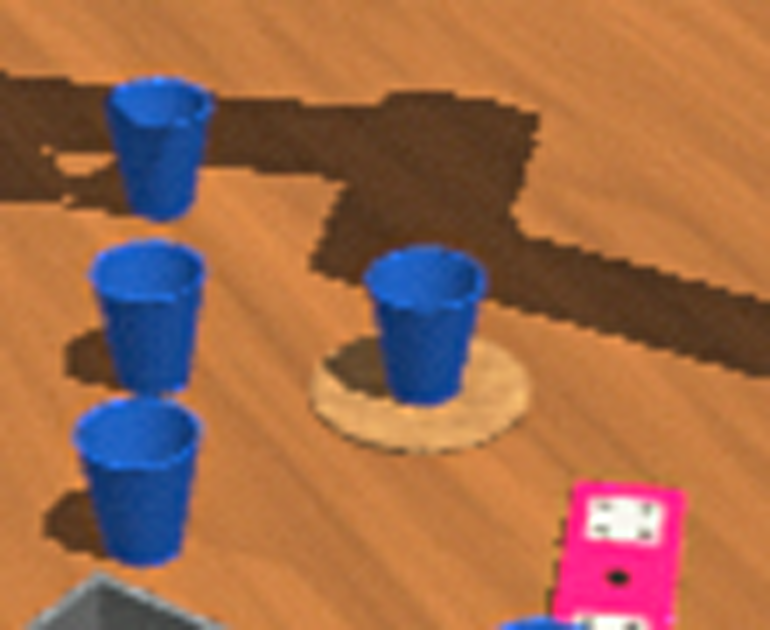

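View pics/g.png

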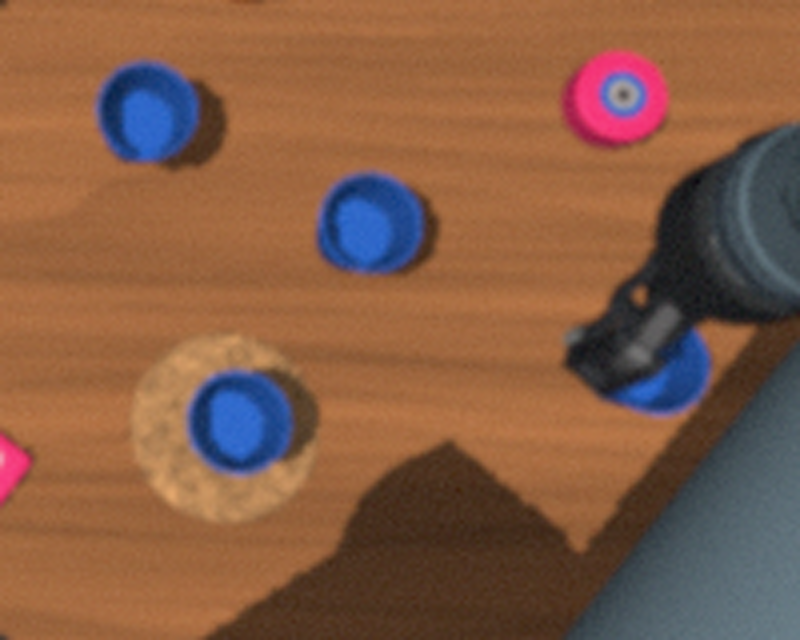

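Run:
```python
from est import *
ct=manip.camera("top");cs=manip.camera("scene")
def cup(x,y):return np.r_[circ(x,y,4,20),circ(x,y,76,32.5)]
for c in(ct,cs):
  for p in masks(c,"blue"):
    f=fitxy([(c,p.mean(0))],cup,(437,-164))
    if np.hypot(*(f.x-[437,-164]))<40: print(f.x,len(p))
k=lambda x,y,s,a,b:((x+.5)/s-.5+a,(y+.5)/s-.5+b)
print(ray(ct,k(240.5,422,4,340,150),76), ray(cs,k(425.5,276,7,260,125),76))
```

```text
[ 436.61709493 -163.62138684] 484
[ 437.00002434 -164.        ] 331
[ 437.0000024  -163.99998686] 273
[ 437. -164.] 571
[ 436.99997218 -164.        ] 224
[ 436.14296905 -163.22466597] [ 436.27309552 -161.69283578]
```

```bash
sed -i 's/for c,m in cs\]),x0)/for c,m in cs]),x0,diff_step=2e-3)/' est.py
python3 - <<'E'
from est import *
cs=cv2.imread("pics/scene0.png");ct=manip.camera("top")
ct["pixels"]=cv2.imread("pics/top0.png");c2=manip.camera("scene");c2["pixels"]=cs
def cup(x,y):return np.r_[circ(x,y,0,20),circ(x,y,72,32.5)]
sm=[p.mean(0) for p in masks(c2,"blue") if p[:,1].min()>50 and len(p)<450]
for p in masks(ct,"blue"):
    if len(p)<300: continue
    m=p.mean(0);f=fitxy([(ct,m)],cup,ray(ct,m,50))
    h=hullcent(c2,cup(*f.x));s=min(sm,key=lambda s:np.linalg.norm(s-h));print(f.x.round(1),fitxy([(c2,s)],cup,f.x).x.round(1) if np.hypot(*(s-h))<5 else "")
print(fitxy([(ct,np.array((395.6,256.4)))],lambda x,y:circ(x,y,4,62),(437,-164)).x)
for p in plates(ct):print("plate",np.round(p,2))
E
```

```text
[ 360.  -283.9] [ 358.9 -282.2]
[ 477.8 -423.3] [ 477.  -423.6]
[547.2 145.8] [542.  141.4]
[ 563.  -248.7] 
[ 633.4 -108.1] 
[ 437.72682851 -164.37972402]
plate [355.45 303.51  -1.78 172.37]
plate [405.24 171.15  -2.77 169.46]
plate [440.73  45.3   -2.22 170.5 ]
```

Run:
```python
from cups import *
pick((477.4,-423.4),-.7,1); place(1,-.7,1)
pick((563,-248.5),.93,1); place(2,.93,1)
c=manip.camera("scene");crop(c,240,85,400,215,5,"pics/i.png")
```

```text
gap 62.2489854768089 12.85
gap 61.97911180180131
stopped True [ 438.62122983 -164.66548572   74.70911349] [-0.91055772  0.43120612  5.00592055]
17.2083
gap 62.62182015528848 20.25
gap 62.82450730996759
stopped True [ 438.93075309 -165.05356539  104.81635683] [ 0.24283252 -0.17591293  5.47791991]
24.0
```

View pics/i.png

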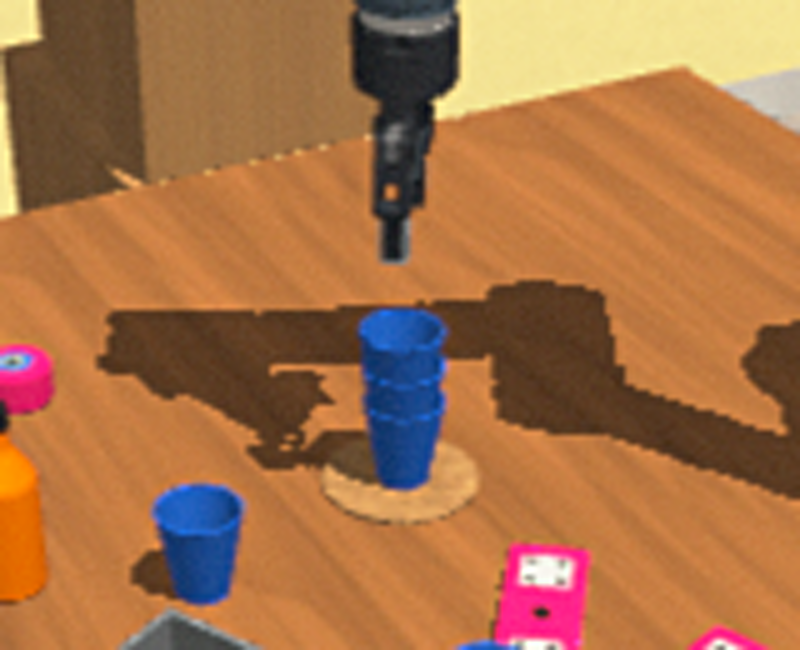

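Three cups are nested and straight, centred at about (402,480) in the crop. I'll do the last two.

Run:
```python
from cups import *
pick((633.4,-108.5),.93,1); place(3,.93,1)
mv((450,0,270),down(BA+np.pi/2))
pick((546,145),BA+np.pi/2,1); mv((450,0,270),down(BA+np.pi/2));place(4,BA+np.pi/2,1)
mv((420,60,270),down(BA+np.pi/2))
c=manip.camera("scene");crop(c,240,85,400,215,5,"pics/j.png")
c=manip.camera("top");crop(c,170,90,470,310,2.6,"pics/k.png")
for p in plates(c):print("plate",np.round(p,2))
```

```text
gap 62.99350391074443 26.45
gap 63.149330961298034
stopped True [ 438.87947127 -165.0045144   134.84696284] [-0.19236134  0.22402781  3.97559333]
30.1917
gap 62.973170819497604 33.2917
gap 62.846353759799705
stopped False [ 438.30043429 -164.5464178   164.83474491] [ 0.43810559 -0.95191222  1.31787783]
37.5833
plate [359.63 326.79  -1.78 150.07]
```

View pics/j.png

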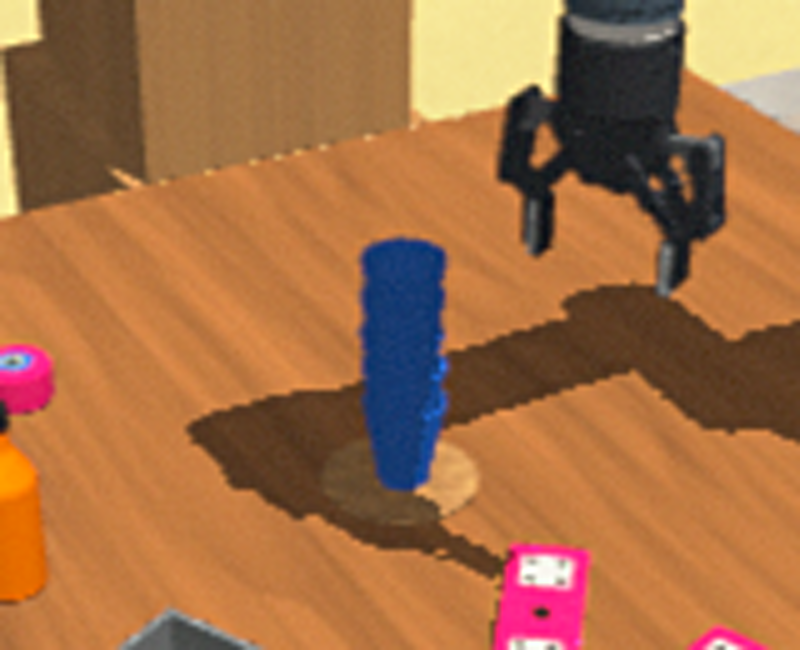

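View pics/k.png

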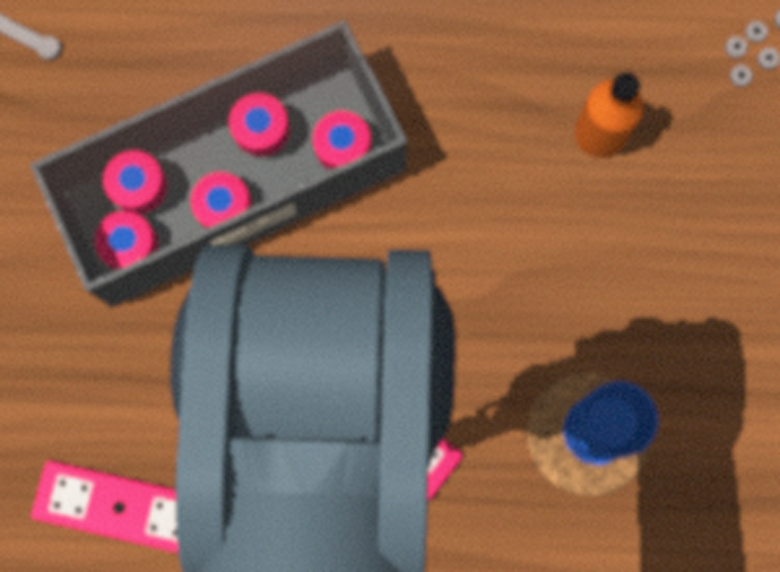

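Five cups stand nested and straight on the coaster: the stack runs from (405,240) to (402,488) in the scene crop. I'll retract and measure the plates.

```bash
cat > pl.py <<'E'
from cups import *
DE=np.radians(15);TH=np.radians(45)
HOME=[1.202,0.377,0.081,1.274,0,1.46]
def L(p,**k): return manip.line_to(list(map(float,p)),**k)
def look(tag):
    manip.move_j(HOME);c=manip.camera("top");crop(c,170,90,470,310,2.6,f"pics/{tag}t.png")
    s=manip.camera("scene");crop(s,225,100,465,280,3.3,f"pics/{tag}s.png")
    P=plates(c)
    for p in P:print("plate",np.round(p,2))
    return P
def pickp(p,d=5):
    x,y,a=p[:3]
    if np.cos(a-BA)<0:a+=np.pi
    h=np.array([np.cos(a),np.sin(a),0]);jx=np.cross(zz,h);M=toolM(jx,h,zz,DE);ap=M[:,1]
    c=np.array([x,y,6.]);g=c+d*h
    manip.grip(74,80); mv(g-110*ap,M); L(g-15*ap,speed=150)
    st=L(g+16*ap,speed=25,stop_force=4); q=manip.current_ee_pos();print("touch",st,((q-g)@ap).round(1),q)
    L(np.array(q)-4*ap,speed=40)
    manip.grip(40,80);print("gap",manip.current_finger_gap(),manip.current_contact_force())
    q=np.array(manip.current_ee_pos());o=M.T@(c-q);o[0]=0;print("off",o)
    L(q+150*zz,speed=150);print("gap",manip.current_finger_gap(),manip.current_clock())
    return o
def placep(s,o,out=4,dn=8):
    f,u,m,_=slant(s,TH);M=toolM(tb,u,m,DE);c=f+85*u+6*m
    t=c-M@o+out*nb
    mv(t+60*m+40*zz,M);L(t+8*zz,speed=120)
    st=L(t-dn*zz,speed=20,stop_force=5);q=np.array(manip.current_ee_pos());print("foot",st,(q-t).round(1),manip.current_contact_force())
    return t,M,q
E
python3 - <<'E'
from pl import *
look("m")
# dry check of place poses
o=np.array([0,-8,-5.])
for s in(-105,0,105):
    f,u,m,_=slant(s,TH);M=toolM(tb,u,m,DE);t=f+85*u+6*m-M@o
    print(s,ik(t+60*m+40*zz,M),ik(t,M))
E
```

```text
plate [355.34 303.4   -1.78 172.37]
plate [405.26 171.21  -2.77 169.56]
plate [440.72  45.31  -2.22 170.49]
-105 [-0.2   0.16 -0.62  0.36  0.31 -0.6 ] [-0.15  0.34 -0.64  0.14  0.29 -0.55]
0 [ 0.    0.07 -0.74  0.29  0.23 -0.41] [ 0.04  0.27 -0.76  0.05  0.21 -0.37]
105 [ 0.25  0.03 -0.79  0.24  0.11 -0.19] [ 0.27  0.24 -0.81 -0.    0.1  -0.17]
```

View pics/mt.png

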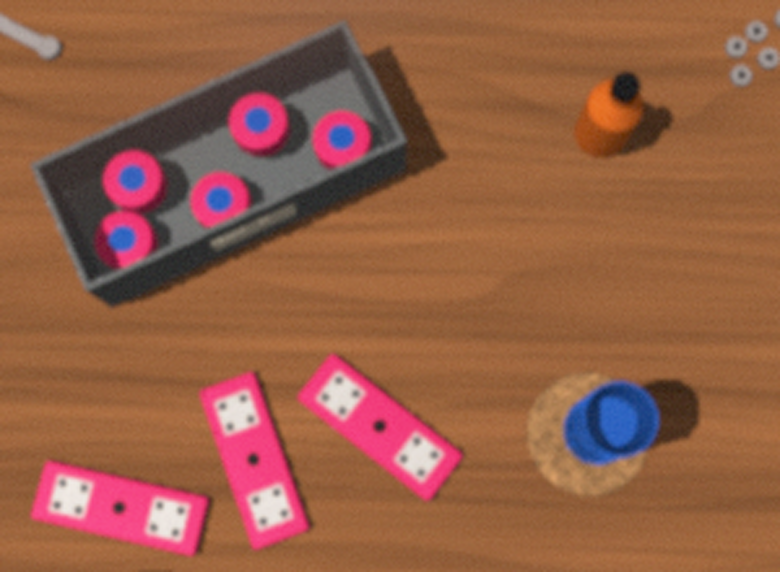

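All three plates are unmoved and the stack is upright. I'll start with plate 3, the one at (380,425) in the crop.

Run:
```python
from pl import *
import json
o=pickp((440.7,45.3,-2.22+np.pi)); json.dump(list(o),open("o.json","w"))
c=manip.camera("scene");crop(c,300,80,500,280,3,"pics/n.png")
```

```text
touch True 1.0 [443.61388133  49.1484098    4.96101471]
gap 40.12525357158187 [-15.9872727   18.73890348  38.93980039]
off [0.         6.31791121 4.58384956]
gap 40.00610150995828 46.4917
```

View pics/n.png

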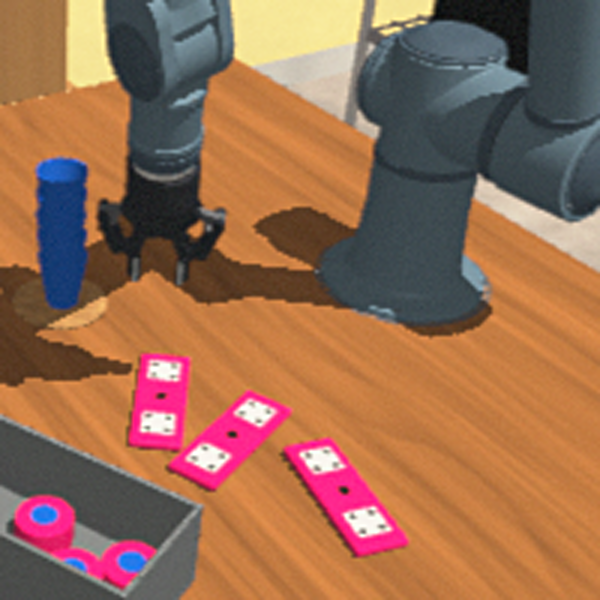

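The grasp missed: the fingers shut above plate 3, which still lies at about (160,400) in the crop. The touch was on the plate's top face, or a false trigger. I'll look again.

Run:
```python
from pl import *
manip.grip(85)
look("o")
c=manip.camera("top");crop(c,270,215,360,290,8,"pics/o8.png")
s=manip.camera("scene");crop(s,325,180,435,275,7,"pics/o9.png")
manip.grip(74);print(manip.current_finger_gap())
```

```text
plate [355.48 303.36  -1.78 172.54]
plate [405.38 172.39  -2.74 169.62]
plate [437.41  76.25  -2.22 170.29]
74.02523177142827
```

View pics/o8.png

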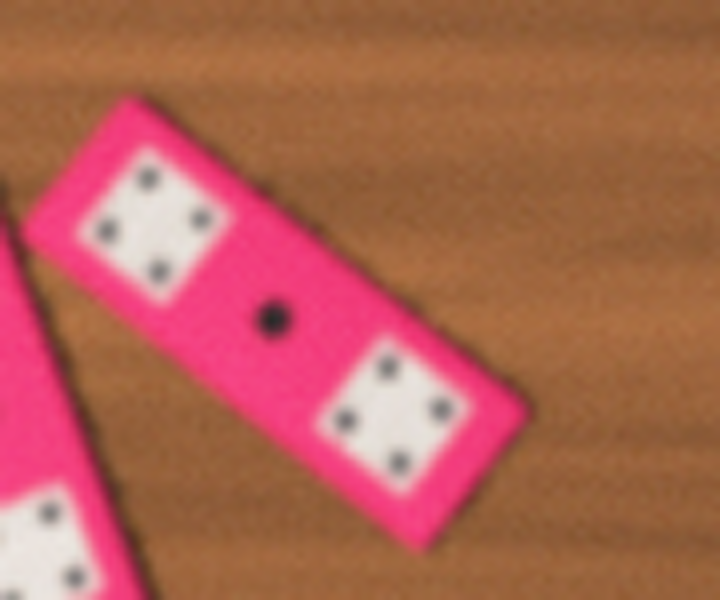

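View pics/o9.png

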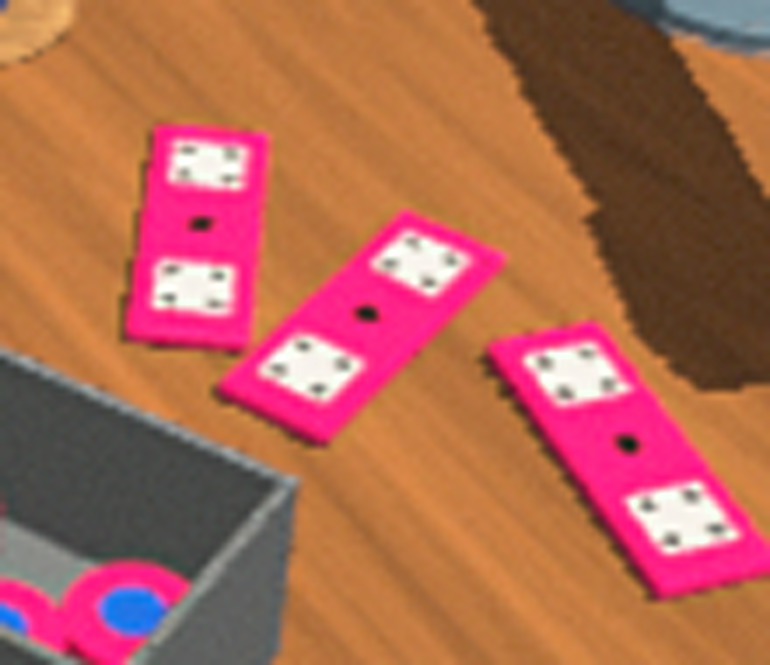

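The one-off knock hit plate 3 just before the grasp. It now lies at (437,76), touching plate 2 at a corner near (25,235) in the enlarged crop. Retry with the new pose.

Run:
```python
from pl import *
import json
o=pickp((437.4,76.2,-2.22+np.pi)); json.dump(list(o),open("o.json","w"))
c=manip.camera("scene");crop(c,300,80,500,280,3,"pics/p.png")
```

```text
touch True 13.3 [438.17754462  77.45566902  -6.81418905]
gap 58.10611402078999 [-0.89364279  0.82777943  7.46307274]
off [ 0.         -7.41665223  4.74581596]
gap 57.71155375706583 55.3833
```

View pics/p.png

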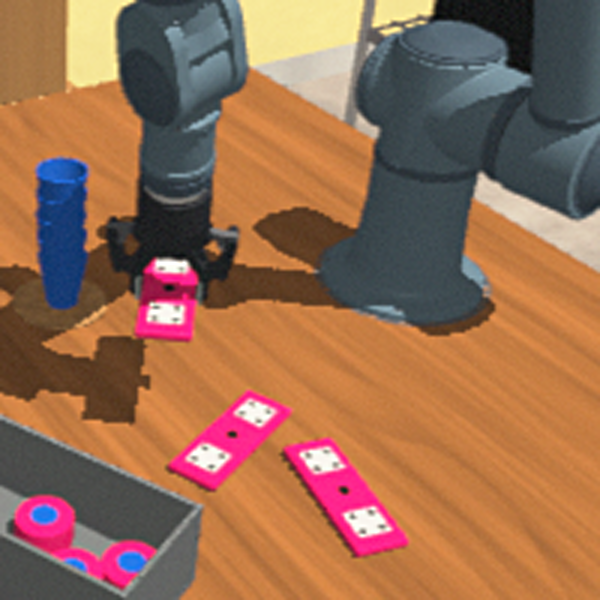

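The plate is held level at about (168,300) in the crop, under the gripper; the dark band on it is shadow. I'll place it in slot −105.

Run:
```python
from pl import *
import json
o=np.array(json.load(open("o.json")))
t,M,q=placep(-105,o)
s=manip.camera("scene");crop(s,225,100,425,280,4,"pics/q.png")
```

```text
foot True [ 1.1  0.3 -2.3] [0.2240886  0.06203861 4.29651186]
```

View pics/q.png

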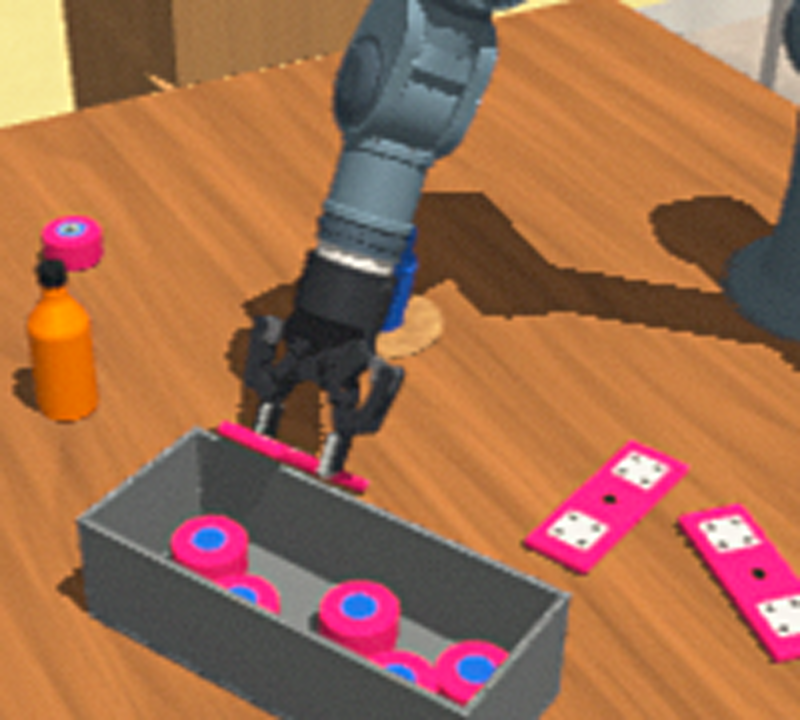

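The scene camera sees the plate edge-on: the normal dotted with the view direction is about 0. That makes the strip at (290,455) ambiguous, so I'll check from the top.

Run:
```python
from pl import *
c=manip.camera("top");crop(c,170,90,370,290,3,"pics/r.png")
f,u,m,M=slant(-105,TH)
P=np.array([f+a*u+b*tb for a in(0,170) for b in(-30,30)]);print(((proj(c,P)-[170,90])*3).round())
s=manip.camera("scene");print(((proj(s,P)-[225,100])*4).round())
```

```text
[[482. 309.]
 [422. 338.]
 [421. 152.]
 [355. 183.]]
[[306. 469.]
 [363. 494.]
 [211. 428.]
 [273. 455.]]
```

View pics/r.png

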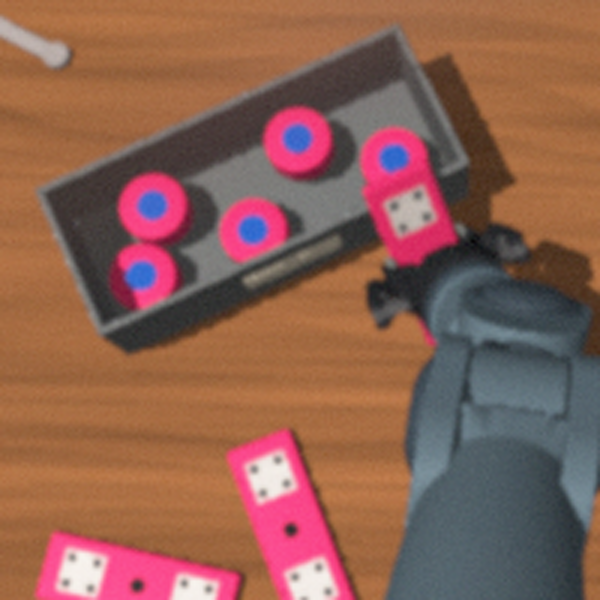

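The top view matches the prediction: the leaning plate's upper end is at about (390,175) in the crop, over the rim of the wall. Releasing.

```bash
cat >> pl.py <<'E'
def rel(M):
    q=np.array(manip.current_ee_pos());manip.grip(74);L(q-90*M[:,1],speed=120);L(q-90*M[:,1]+80*zz,speed=200)
E
python3 - <<'E'
from pl import *
f,u,m,_=slant(-105,TH);M=toolM(tb,u,m,DE)
rel(M);look("s");print(manip.current_clock())
E
```

```text
plate [355.35 303.37  -1.77 172.48]
plate [405.41 172.42  -2.74 169.81]
plate [673.94  66.64  -2.78 202.62]
62.1417
```

View pics/st.png

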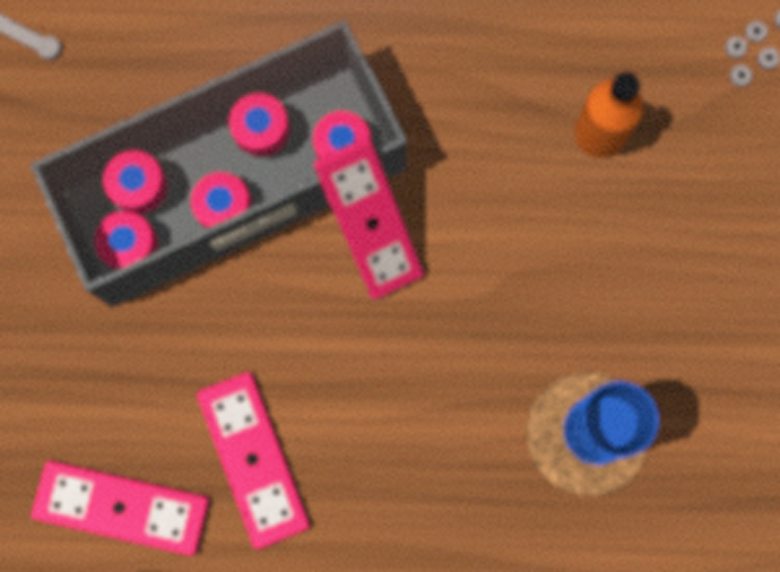

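View pics/ss.png

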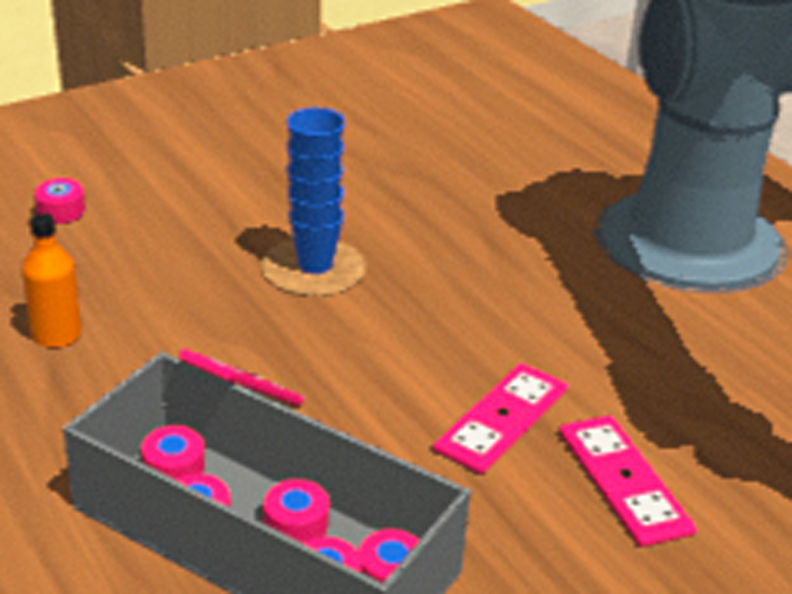

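Plate 3 leans stably, from (345,165) to (398,285) in the top crop. Next, plate 2 goes to slot 0.

```bash
cat > go.py <<'E'
import sys
from pl import *
s=float(sys.argv[1]);near=np.array(eval(sys.argv[2]));tag=sys.argv[3]
P=look(tag+"a");p=min(P,key=lambda p:np.hypot(*(np.array(p[:2])-near)));assert 165<p[3]<176
o=pickp(p)
g=manip.current_finger_gap();assert 55<g<62,g
t,M,q=placep(s,o);assert abs((q-t)[2])<7
rel(M);look(tag);print(manip.current_clock(),manip.current_finger_gap())
E
python3 go.py 0 "(405,172)" u
```

```text
plate [355.36 303.29  -1.77 171.88]
plate [405.26 172.38  -2.74 169.69]
plate [673.97  66.66  -2.78 202.26]
touch True 13.3 [406.52778942 172.9295733   -6.80645025]
gap 57.84554408673364 [-1.54063211  2.04757977  6.36508169]
off [ 0.         -7.40357781  4.66587883]
gap 57.84393869561331 68.0167
foot True [ 1.1  0.4 -1.8] [-0.03058171  0.77228381  3.28212254]
plate [355.43 303.31  -1.78 172.49]
plate [619.99 170.17  -2.53 200.82]
plate [673.76  66.57  -2.77 202.54]
74.3417 73.68776498141344
```

View pics/ut.png

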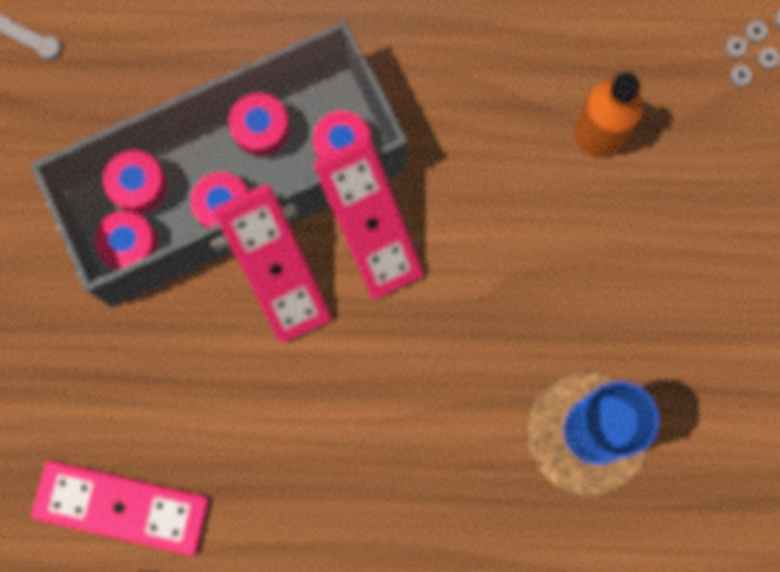

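Plate 2 leans beside plate 3 with a clear gap: it is centred at (275,268) and plate 3 at (372,223). Now the last plate.

```bash
python3 go.py 105 "(355,303)" v
python3 - <<'E'
from pl import *
manip.hold(1.0);c=manip.camera("top");cv2.imwrite("pics/finT.png",c["pixels"]);crop(c,170,90,430,300,3,"pics/fin.png")
for p in plates(c):print(np.round(p,2))
s=manip.camera("scene");cv2.imwrite("pics/finS.png",s["pixels"])
print(manip.current_clock())
E
```

```text
plate [355.37 303.23  -1.78 172.33]
plate [619.93 170.1   -2.53 201.6 ]
plate [673.87  66.68  -2.77 202.45]
touch True 13.3 [355.52433125 304.65608507  -6.80390489]
gap 57.79099784237884 [-2.01297092  0.65976196  6.92786169]
off [ 0.         -7.43518715  4.66460008]
gap 57.93832399418451 80.25
foot True [ 1.1  0.4 -2.4] [1.39045419 0.33212023 3.87643538]
plate [620.08 170.33  -2.53 200.82]
plate [673.82  66.68  -2.78 202.62]
86.2583 74.11882799507458
[620.08 170.35  -2.53 201.6 ]
[673.94  66.65  -2.77 202.54]
87.3583
```

View pics/fin.png

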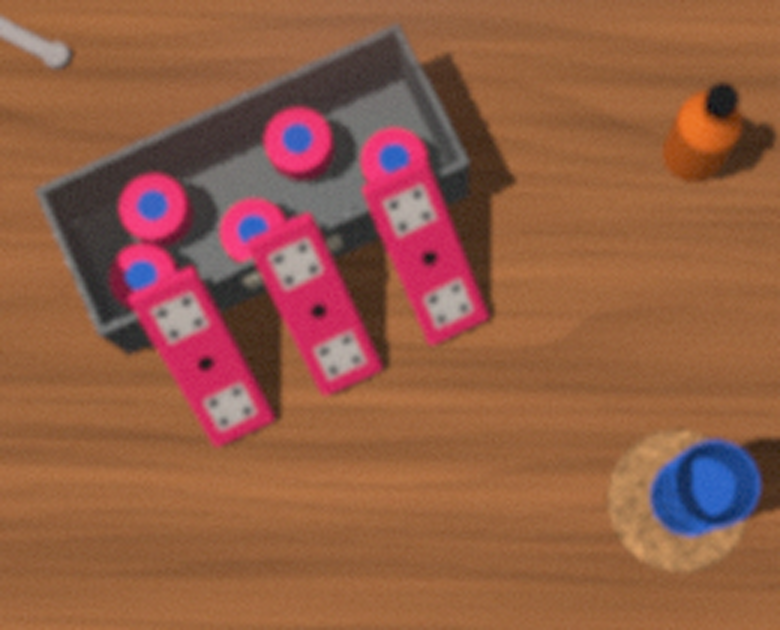

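View pics/finS.png

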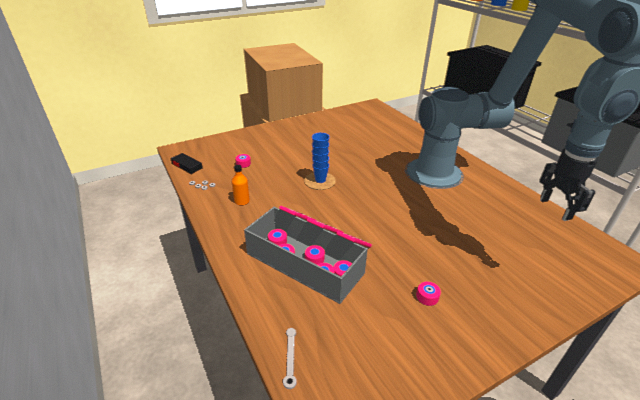

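All three plates lean with clear gaps between them, at about (205,360), (318,310) and (430,258) in the crop. The stack is upright on the coaster, and the wheels and bottle haven't moved.

```bash
python3 -c "
from rig import manip
manip.close_job();print(manip.current_clock())"
```

```text
the job is handed in; nothing more can be done
the job is handed in; nothing more can be done
```

The job is done and handed in at about 87 s of the 208 s allowed; no verdict is reported.

**Cups:** all five were nested first, mouth up, in one upright stack on the coaster. The base cup measured within about 2 mm of the coaster's centre. The last pictures show the stack straight.

**Plates:** all three were then stood on a short end and leaned at about 45° against the bin's front, spaced 105 mm centre to centre. I aimed for 45° and checked it only in the top view, because the scene camera sees the plates edge-on. They were still in place after a one-second hold, with clear gaps between them. The left plate looks turned very slightly compared with the other two.

**What went wrong:** the first grasp of one plate missed because it had been knocked about 3 cm aside just before. The fingers touched its top face and the tool read roughly 45 N as they closed. I measured the plate again and the second grasp held.

**Disagreement:** the two cameras disagreed by up to about 6 mm on where the bin is. I mostly used the top view; the force stops found the bench within 2.5 mm of the planned height.

The wheels and the bottle look unmoved in the final pictures.

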